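# Load the pie-press dies into their pockets

## Robot

A 7-joint arm with a two-finger parallel gripper is mounted at the origin on a cart in front of the work surface, level with it; the furniture and walls round the work are solid. World frame = base frame: x ahead of the robot, y to its left, z up, the work surface at z = 0. Lengths are in m, angles in degrees, forces in N, time in s.
With the tool pointing down it reaches from about 0.425 to 0.875 m from the base axis. Payload 4.7 kg.
Tool frame: the origin (TCP) lies on the centre line of the jaws, within the pads' length; the fingertips stand 17 mm ahead of it and the grasp point (between the pads) lies 2 mm behind it; z points along the fingers, y is the line along which they close (so a half turn about z gives the same grasp; the last joint's range is limited). The gripper opens to 87 mm and grips with 3 to 60 N. Pads are 19 mm wide; open, the fingers measure 117 mm over their backs; the gripper's body (75 mm by 190 mm) begins 51 mm behind the grasp point.
Start: joints at [67.901, 18.392, -4.016, 83.108, 1.295, 78.541, -3.26], TCP at [0.253, -0.599, 0.209] pointing down, gripper open.
Joint ranges: [-163.93, 163.93], [-17.29, 119.83], [-79.2, 71.16], [3.27, 140.29], [-89.18, 269.18], [5.43, 117.66], [-154.24, 154.24]. Speed limits (degrees/s): [147.25, 147.25, 180, 180, 180, 180, 180].

## Interface

Orientations are given as [roll, pitch, yaw] about the fixed x, y, z axes, in that order (R = Rz(yaw) Ry(pitch) Rx(roll)).
In Python, from cell import env, read_camera gives the robot as it stands.
- The arm moves only by the shell command python3 -m jog 'ROWS' [FORCE]. ROWS is JSON, a list of rows, each a list of 5 numbers: the opening, from 0 (shut) to 1 (fully open), then the shift along the tool's x, y, z each as a share of 0.02 m, from -1 to 1, then the turn about the tool's z as a share of 45 degrees, from -1 to 1. In form: [[gripper, x, y, z, yaw], ...]. A call has 1 to 12 rows; each row shifts and turns the commanded pose from where the row before left it, along the tool's axes as they then stand; what a row does not reach is not made up. A row lasts 1/12 s, in which the tool goes at most 41.7 mm and 7.16 degrees, less where a joint would pass 70% of its speed; a pose out of reach is approached as far as the arm can. A call with a number of a shift or a turn outside -1 to 1 is refused whole. A call with a gripper value outside its range is refused whole. The fingers move at their own pace and stop on an object; FORCE is the grip in N (left out, the last holds). Time passes only in rows, so rows that do not move let the fingers close. It gives the time, the measured TCP pose, the force, the opening and the grip force at its end, in the units of the state.
- env.get_obs(): the state, without advancing time (a new reading comes with each control period).
- read_camera(name): name is "scene" or "top" or "wrist"; returns a dict with "color" (480x640x3 uint8, red, green, blue), "range_z" (480x640 float32, m along the optical axis (not along the pixel's ray), 0 where there is no reading), "mtx" (3x3 intrinsics, pixels), "world_from_camera" (4x4, takes a point from camera to world coordinates); the wrist camera has in their place "T_tool_cam" (4x4, takes a point from camera to tool coordinates, whose origin is the TCP and whose axes are the flange's). Camera axes: x right, y down, z forward; pixel columns grow to the right and rows downward; lengths in m; the calibration is good to about 2 mm. A picture is of the moment at which its call begins: read the wrist's pose just before it.
- env.sign_off(): hands the job in; it is judged then, once.
The state is a dict: "time_s": time; "qpos": joint angles; "joint_velocities": joint speeds; "effort": joint torques, N m; "tool_pos": TCP position; "tool_rot": TCP orientation; "force": force on the tool from outside, world axes, zero at the start; "wrist_torque": the same for the moment, N m; "grip_width": finger opening in m; "grasp_force": force on a finger pad.
Only numpy, scipy, OpenCV 4.12 (cv2) and the standard library are available. Lean on these libraries where they do the work, as an engineer would, in place of code of your own. Each camera call takes 0.05 s, during which the arm holds its last target. There are 200 camera calls.

## Task

Load the pie press's two round aluminium dies into the white die board: slide each die across the board, without lifting it off, until it drops into the pocket of its own size, then press it gently down on its stiff lift-out pad until it is fully home, flush with the board. Leave the other things on the table where they are.

Things in the scene. Friction and masses are not known exactly. Their poses are not given: they have to be found in the camera images.
- board: White plastic die board 280 x 304 x 34 mm with steel edge strips, fixed to the table; origin in the middle of its underside (on the table), z up, its level top 34 mm above the origin. In its half towards its +x are two round through-pockets side by side, 20 mm deep to the bottomed lift-out pad; the half towards -x is plain and carries the dies at the start.
- pocket_large (a point): Centre of the mouth of the large pocket, level with the board's top, at (+58, +68, 34) mm in the board's frame; pocket diameter 110 mm. Inside is a grey lift-out pad held by stiff friction: at the start its top is only some 8 to 11 mm below the board's top; it yields at about 9 N down to 20 mm and stays down.
- pocket_small (a point): Centre of the mouth of the small pocket, level with the board's top, at (+58, -68, 34) mm in the board's frame; pocket diameter 98 mm, with the same kind of lift-out pad.
- die_large: Large die: flat aluminium disc 105 mm in diameter, 20 mm thick, with fine turned rings on its top, about 0.4 kg; origin in the centre of its underside, z up. Starts lying on the near half of the board, left or right. It cannot enter the small pocket, but slides over it.
- die_small: Small die: the same kind of disc, 93 mm in diameter, 20 mm thick, about 0.32 kg; origin in the centre of its underside, z up. It would fall into the large pocket if pushed over it while that is empty.
- spice_jar: Bystander: spice jar 46 mm across, 106 mm tall, standing on the table just left of the board; origin in the centre of its underside.
- ring_big: Bystander: cutter ring 70 mm across, 35 mm tall, on the table just right of the board; origin in the centre of its underside.
- ring_small: Bystander: cutter ring 56 mm across, 35 mm tall, on the table just behind the board; origin in the centre of its underside.
- cups: Bystander: stack of paper baking cups 59 mm across, 59 mm tall, to the far right; origin in the centre of its underside.
Mind the look-alikes: they are no part of the job. What is shaped like the die_large but red is not meant. What is shaped like the die_small but pink is not meant.

How it is judged (in metres and radians):
At the end, for the whole second after the job is handed in: Each die lies in the pocket of its own size: centre within 5 mm of the pocket's, underside at most 16.5 mm above the table (home is 14 mm: flush with the board within 2.5 mm), level within 0.05 rad, at rest (horizontal distance between die_large and pocket_large below 0.005 m and z of each of die_large, die_small in the frame of board below 0.0165 m and angle between each of die_large, die_small's own z axis and vertical below 0.05 rad and linear speed of each of die_large, die_small below 0.02 m/s and horizontal distance between die_small and pocket_small below 0.005 m); the robot touches nothing.
It fails at once if a die is lifted more than 20 mm off the board's top, or falls off the board (z of any of die_large, die_small in the frame of board above 0.054 m or z of any of die_large, die_small in the frame of board below 0.006 m).
It fails at once if a die is pressed with more than 50 N (contact force between any of the arm, the fingers and die_large above 50 N or contact force between any of the arm, the fingers and die_small above 50 N).
It fails at once if a bystander is moved more than 20 mm (distance of any of spice_jar, ring_big, ring_small, cups from where it was at the start of the episode above 0.02 m).
It also fails if it takes over 72 s, if anything falls off the work surface, if the arm or the gripper's body presses on something with over 40 N, if the wrist force passes 120 N, or if a joint passes its speed limit or range.

## Working session

There is one attempt and no reset: what is moved stays moved. The work goes in short steps, Python scripts to look and compute and a shell command to move; the robot and the scene stay as the last step left them, time stands still between calls to the robot, and variables do not carry over. Pictures are saved under pics/ and viewed, at most 10 in all, crops included, and the job is handed in when it is done.

```bash
mkdir -p pics; ls; python3 - <<'E'
from cell import env, read_camera
import cv2
o=env.get_obs();print({k:o[k] for k in("time_s","tool_pos","tool_rot","force","grip_width")})
for n in("top","scene"):
    c=read_camera(n);cv2.imwrite(f"pics/{n}0.png",c["color"][:,:,::-1]);print(n,c["mtx"].tolist(),c["world_from_camera"].round(4).tolist())
E
```

```text
pics
{'time_s': 0.0, 'tool_pos': array([ 0.2527431 , -0.59821852,  0.20776182]), 'tool_rot': array([-1.79891577e+02,  5.08834398e-03,  2.29097459e+01]), 'force': array([ 0.9369788 ,  0.41449439, -0.04832188]), 'grip_width': 0.08709514753353745}
top [[528.2277796657136, 0.0, 309.25333799386544], [0.0, 528.2277796657136, 242.0834307228826], [0.0, 0.0, 1.0]] [[0.0054, -0.9972, 0.0745, 0.5291], [-1.0, -0.0053, 0.0013, -0.0654], [-0.0009, -0.0745, -0.9972, 1.5439], [0.0, 0.0, 0.0, 1.0]]
scene [[437.4030815656877, 0.0, 320.0391006304684], [0.0, 437.4030815656877, 245.02748566448818], [0.0, 0.0, 1.0]] [[-0.6188, -0.5235, 0.5856, 0.026], [-0.7853, 0.428, -0.4473, 0.4025], [-0.0164, -0.7367, -0.676, 0.7622], [0.0, 0.0, 0.0, 1.0]]
```

View pics/top0.png

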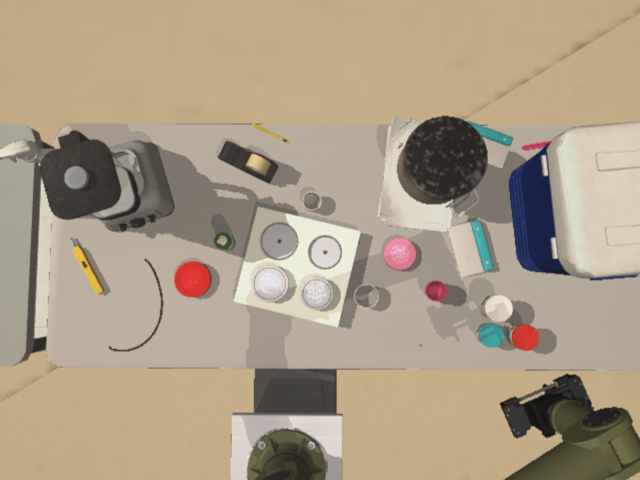

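View pics/scene0.png

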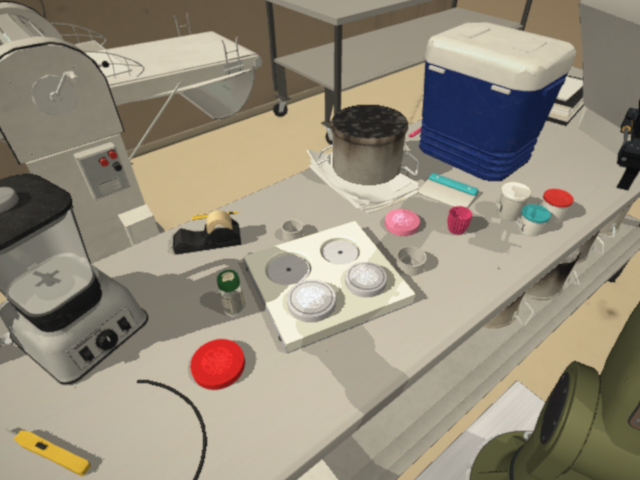

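The top view shows the board round (298,265), with the pockets at (279,240), large, and (325,252), small. There are silver discs at (269,283) and (317,292).

Candidates for die_large or die_small: silver disc (269,283), silver disc (317,292), red disc (193,279) and pink disc (400,253). Red and pink are the look-alikes, so I choose the two silver discs on the board and will tell large from small by measured diameter.

```bash
cat > h.py <<'E'
import numpy as np, cv2
from cell import env, read_camera
from scipy.spatial.transform import Rotation as R
def pose():
    o=env.get_obs(); T=np.eye(4); T[:3,:3]=R.from_euler('xyz',o["tool_rot"],degrees=True).as_matrix(); T[:3,3]=o["tool_pos"]; return T,o
def cam(n):
    T,o=pose(); c=read_camera(n); c["W"]=T@c["T_tool_cam"] if n=="wrist" else c["world_from_camera"]; return c
def ray(c,uv,z):
    uv=np.atleast_2d(uv).astype(float); d=np.c_[uv,np.ones(len(uv))]@np.linalg.inv(c["mtx"]).T@c["W"][:3,:3].T
    o=c["W"][:3,3]; return o+d*((z-o[2])/d[:,2])[:,None]
def pts(c):
    v,u=np.mgrid[:480,:640]; z=c["range_z"]; d=np.stack([u,v,np.ones_like(u)],-1)@np.linalg.inv(c["mtx"]).T*z[...,None]
    return d@c["W"][:3,:3].T+c["W"][:3,3]
def rectify(c,z,x0,x1,y0,y1,s=2000):
    "ortho picture at height z: row=(x1-x)*s, col=(y1-y)*s"
    P=np.float32([[x1,y1,z],[x1,y0,z],[x0,y0,z],[x0,y1,z]]); Ci=np.linalg.inv(c["W"]); q=(P@Ci[:3,:3].T+Ci[:3,3])@c["mtx"].T; q=np.float32(q[:,:2]/q[:,2:])
    w,h=int((y1-y0)*s),int((x1-x0)*s)
    return cv2.warpPerspective(c["color"],cv2.getPerspectiveTransform(q,np.float32([[0,0],[w,0],[w,h],[0,h]])),(w,h))
E
python3 - <<'E'
from h import *
c=cam("top");P=pts(c);im=c["color"]
box=np.zeros((480,640),bool);box[195:335,225:370]=1
m=((P[...,2]>.022)&(P[...,2]<.075)&box).astype(np.uint8)
print("z board samples",P[270,240,2],P[268,300,2],"dies",P[283,269,2],P[292,317,2],"pads",P[240,270,2],P[252,318,2])
# die masks by height
k=((P[...,2]>.044)&(P[...,2]<.075)&box).astype(np.uint8)
n,l,s,ce=cv2.connectedComponentsWithStats(k)
for i in range(1,n):
    if s[i,4]>100:
        ct=cv2.findContours((l==i).astype(np.uint8),0,1)[0][0][:,0]
        w=ray(c,ct,.054); (cx,cy),r=cv2.minEnclosingCircle(np.float32(w[:,:2])); e=cv2.fitEllipse(np.float32(w[:,:2]*1000)); print("die",cx,cy,2*r,e,s[i,4])
# board
n,l,s,ce=cv2.connectedComponentsWithStats(m);i=1+s[1:,4].argmax()
ct=cv2.findContours((l==i).astype(np.uint8),0,1)[0];ct=max(ct,key=len)[:,0]
w=ray(c,ct,.034);print("board",cv2.minAreaRect(np.float32(w[:,:2]*1000)))
cv2.imwrite("pics/crop0.png",cv2.resize(im[195:335,180:370],None,fx=4,fy=4,interpolation=cv2.INTER_CUBIC)[:,:,::-1])
E
```

```text
z board samples 0.004395473037673403 0.030590667386668047 dies 0.052115247578569335 0.04749872492151308 pads 0.030806713100405947 0.030600562852059587
die 0.5231304168701172 0.04737180471420288 0.10481936484575272 ((523.2296142578125, 47.09403610229492), (101.9646987915039, 102.22845458984375), 167.0304718017578) 1084
die 0.4956832826137543 -0.08446364104747772 0.09258273243904114 ((495.48394775390625, -84.32664489746094), (89.71807098388672, 90.23188018798828), 85.27008819580078) 853
board ((572.62109375, -29.705474853515625), (308.9776611328125, 280.318359375), 76.7459716796875)
```

View pics/crop0.png

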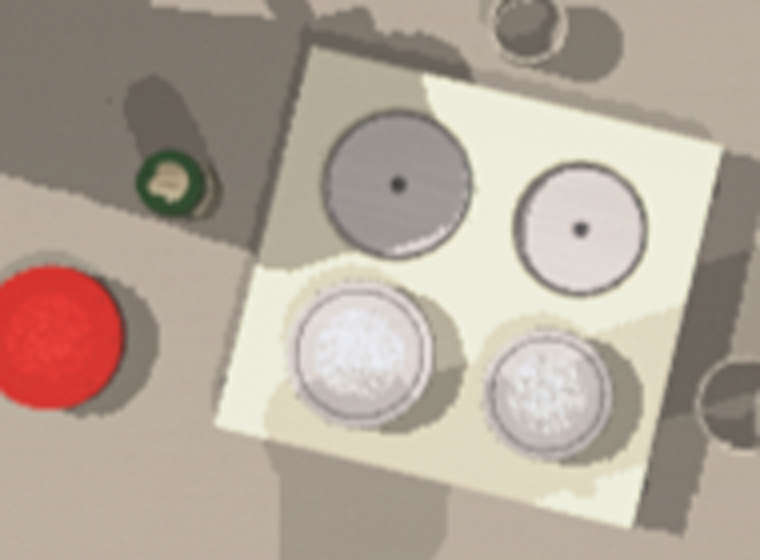

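The crop shows silver discs at (362,352), diameter 105 mm (large), and (549,395), diameter 93 mm (small). Each lies in front of its own pocket, large at (397,184) and small at (581,229). So both pushes are straight along about -12°. I start turning the tool and refine the pockets.

```bash
python3 -m jog '[[0.8,0,0,0,0.155],[0.8,0,0,0,0.155],[0.8,0,0,0,0.155],[0.8,0,0,0,0.155],[0.8,0,0,0,0.155]]'; python3 - <<'E'
from h import *
print(env.get_obs()["tool_rot"])
c=cam("top");print("pockets via crop px",ray(c,[[279.25,241],[325.25,252.25]],.034)[:,:2].round(4).tolist(),"jar top",ray(c,[222,241],.106)[0].round(3))
# board corners in crop: (310,45),(722,146),(632,527),(216,425)
q=np.array([[310,45],[722,146],[632,527],[216,425]])/4+[180,195]
w=ray(c,q,.034)[:,:2];print("corners",w.round(4).tolist(),w.mean(0));x=(w[0]+w[1]-w[2]-w[3])/2;y=(w[0]+w[3]-w[1]-w[2])/2
print(np.linalg.norm(x),np.linalg.norm(y),np.degrees(np.arctan2(x[1],x[0])));x/=np.linalg.norm(x);y=np.array([-x[1],x[0]])
for s in(1,-1):print(w.mean(0)+.058*x+s*.068*y)
for s in (.0,):
  T,o=pose()
  for nm,d,p,b in(("small",(.4955,-.0843),(.6134,-.1092),.055),):
    d=np.array(d);p=np.array(p);u=(p-d)/np.linalg.norm(p-d);t=np.r_[d-b*u,.209]
    print(nm,"yaw",np.degrees(np.arctan2(u[1],u[0])),"target",t,"tool shift mm",(T[:3,:3].T@(t-T[:3,3])*1000).round(1))
E
```

```text
time_s: 0.57
tool_pos: [0.2528, -0.5986, 0.2084]
tool_rot: [-180.0, 0.0, -12.3]
force: [-0.1, 0.6, -0.5]
grip_width: 0.0707
grasp_force: 0.0
[-1.79964370e+02  2.95618064e-02 -1.23184329e+01]
pockets via crop px [[0.6445, 0.0226], [0.6129, -0.1094]] jar top [0.638 0.175 0.106]
corners [[0.7446, 0.0862], [0.6731, -0.2104], [0.4018, -0.1462], [0.472, 0.1496]] [ 0.57288598 -0.03021386]
0.2792917286062993 0.30452552266151095 -13.204642941736
[0.64488571 0.02273932]
[ 0.61381926 -0.10966489]
small yaw -11.925390807715685 target [ 0.44168704 -0.07293492  0.209     ] tool shift mm [ 6.940e+01 -5.542e+02 -4.000e-01]
```

```bash
python3 -m jog '[[0.8,0.9,-0.5,0,0],[0.8,0.9,-0.9,0,0],[0.8,0.85,-0.9,0,0],[0.8,0.8,-0.9,0,0],[0.8,0,-0.9,0,0],[0.8,0,-0.9,0,0],[0.8,0,-0.9,0,0],[0.8,0,-0.9,0,0],[0.8,0,-0.9,0,0],[0.8,0,-0.9,0,0],[0.8,0,-0.9,0,0],[0.8,0,-0.9,0,0]]' | tail -5
python3 -m jog '[[0.8,0,-0.9,0,0],[0.8,0,-0.9,0,0],[0.8,0,-0.9,0,0],[0.8,0,-0.9,0,0],[0.8,0,-0.9,0,0],[0.8,0,-0.9,0,0],[0.8,0,-0.9,0,0],[0.8,0,-0.9,0,0],[0.8,0,-0.9,0,0],[0.8,0,-0.9,0,0],[0.8,0,-0.9,0,0],[0.8,0,-0.9,0,0]]'
```

```text
tool_pos: [0.3636, -0.4085, 0.2087]
tool_rot: [-180.0, 0.0, -11.8]
force: [-0.3, 0.2, 0.2]
grip_width: 0.0696
grasp_force: 0.0
time_s: 2.62
tool_pos: [0.4083, -0.1973, 0.2087]
tool_rot: [180.0, 0.0, -11.8]
force: [0.4, -0.3, 0.2]
grip_width: 0.0699
grasp_force: 0.0
```

```bash
python3 -m jog '[[0.8,0.36,-0.9,0,0],[0.8,0,-0.9,0,0],[0.8,0,-0.9,0,0],[0.8,0,-0.9,0,0],[0.8,0,-0.9,0,0],[0.8,0,-0.9,0,0],[0.8,0,-0.9,0,0],[0.8,0,-0.13,0,0],[0.8,0,0,0,0],[0.8,0,0,0,0]]'
python3 - <<'E'
from h import *
c=cam("wrist");cv2.imwrite("pics/w1.png",c["color"][:,:,::-1]);np.savez("w1.npz",**c)
print(c["W"].round(3).tolist())
P=pts(c);k=((P[...,2]>.047)&(P[...,2]<.062)).astype(np.uint8)
n,l,s,ce=cv2.connectedComponentsWithStats(k)
for i in range(1,n):
    if s[i,4]>1500:
        ct=max(cv2.findContours((l==i).astype(np.uint8),0,1)[0],key=len)[:,0]
        w=ray(c,ct,.054); print(s[i],ce[i],cv2.minEnclosingCircle(np.float32(w[:,:2])),cv2.fitEllipse(np.float32(w[:,:2]*1000)),np.median(P[l==i][:,2]))
E
```

```text
time_s: 3.45
tool_pos: [0.4418, -0.075, 0.2087]
tool_rot: [179.9, 0.0, -11.9]
force: [-0.7, 1.0, -0.0]
grip_width: 0.0696
grasp_force: 0.0
[[-0.207, -0.939, -0.276, 0.518], [-0.978, 0.199, 0.058, -0.091], [0.001, 0.282, -0.959, 0.385], [0.0, 0.0, 0.0, 1.0]]
[  101    96   122   123 11598] [161.52431454 157.25056044] ((0.5264490842819214, 0.04846058040857315), 0.05307791009545326) ((526.0883178710938, 48.61175537109375), (103.14836883544922, 105.06523132324219), 175.86087036132812) 0.054643377250873065
[ 263  104  106  108 8933] [315.32698981 157.60505989] ((0.4984818696975708, -0.08240684866905212), 0.046307433396577835) ((498.53411865234375, -82.403076171875), (91.2162857055664, 91.39070129394531), 48.950477600097656) 0.05461581830953882
```

View pics/w1.png

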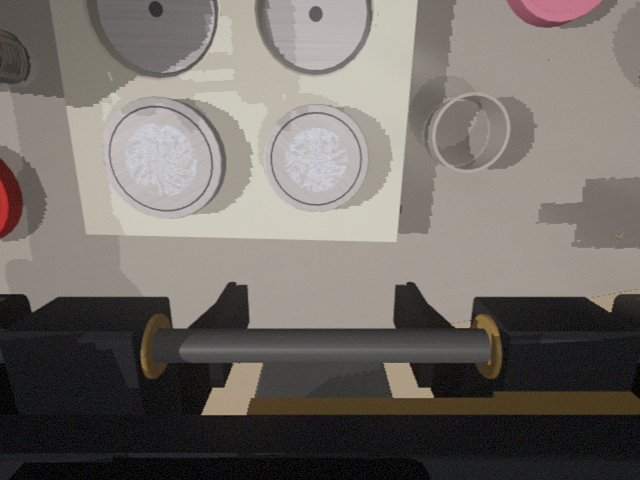

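The picture shows the large die at (162,157), the small die at (315,158) and the fingers centred at column 321. The tool is square behind the small die. I centre it, descend to tip height 6 mm above the board, and check before pushing.

```bash
python3 -m jog '[[0.8,0,-0.18,0.5,0],[0.8,0,0,0.9,0],[0.8,0,0,0.9,0],[0.8,0,0,0.9,0],[0.8,0,0,0.9,0],[0.8,0,0,0.9,0],[0.8,0,0,0.9,0],[0.8,0,0,0.9,0],[0.8,0,0,0.7,0],[0.8,0,0,0,0],[0.8,0,0,0,0]]'
```

```text
time_s: 4.42
tool_pos: [0.4418, -0.0707, 0.0579]
tool_rot: [-180.0, 0.1, -12.0]
force: [-0.3, 0.4, 1.0]
grip_width: 0.0697
grasp_force: 0.0
```

```bash
python3 -m jog '[[0.8,0.3,0,0,0],[0.8,0.3,0,0,0],[0.8,0.3,0,0,0],[0.8,0.4,0,0,0],[0.8,0.4,0,0,0],[0.8,0.4,0,0,0],[0.8,0.4,0,0,0],[0.8,0.4,0,0,0],[0.8,0.4,0,0,0],[0.8,0.4,0,0,0],[0.8,0.4,0,0,0],[0.8,0.2,0,0,0]]'
python3 - <<'E'
from h import *
c=cam("wrist");cv2.imwrite("pics/w2.png",c["color"][:,:,::-1]);T,o=pose()
P=pts(c);k=((P[...,2]>.047)&(P[...,2]<.062)).astype(np.uint8)
n,l,s,ce=cv2.connectedComponentsWithStats(k)
for i in range(1,n):
    if s[i,4]>1500:
        ct=max(cv2.findContours((l==i).astype(np.uint8),0,1)[0],key=len)[:,0]
        w=ray(c,ct,.054); ctr,r=cv2.minEnclosingCircle(np.float32(w[:,:2]));print(s[i],ctr,r,T[:3,:3].T@(np.r_[ctr,.05]-T[:3,3]))
E
```

```text
time_s: 5.42
tool_pos: [0.5282, -0.0885, 0.0588]
tool_rot: [-180.0, -0.0, -12.0]
force: [0.1, 0.6, -0.6]
grip_width: 0.0695
grasp_force: 0.0
[   0  246  162   66 6295] (0.5514481067657471, 0.03653385490179062) 0.042667023837566376 [-0.00352425 -0.12711763  0.0089108 ]
[ 247  256  148   72 8652] (0.5119529366493225, -0.08516070991754532) 0.040575187653303146 [-0.01690727  0.00012358  0.00884623]
[ 244  363  154   35 4493] (0.4838060140609741, -0.07918836176395416) 0.043109744787216187 [-0.04568082  0.0001219   0.00882113]
```

View pics/w2.png

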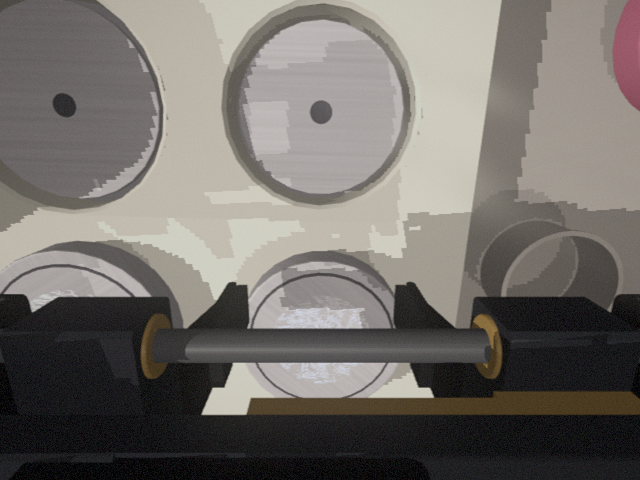

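The picture shows the small pocket at (320,105) with the die beneath the bar at (320,325). The die may be between the fingers rather than ahead of them, so I check its position numerically.

```bash
python3 - <<'E'
from h import *
c=cam("wrist");T,o=pose();print(o["tool_pos"],o["force"])
print("front edge",ray(c,[320,255],.054),"left/right edge",ray(c,[[246,320],[396,320]],.054).tolist())
print("in tool", (T[:3,:3].T@(ray(c,[[320,255],[246,320],[396,320]],.054)-T[:3,3]).T*1000).T.round(1).tolist())
P=pts(c);print("fingers pts tool",[(T[:3,:3].T@(P[v,u]-T[:3,3])*1000).round(1).tolist() for v,u in((290,236),(300,240),(330,225),(290,405),(340,410),(345,320))])
c=cam("top");cv2.imwrite("pics/t2.png",cv2.resize(c["color"][195:335,200:370],None,fx=4,fy=4,interpolation=cv2.INTER_CUBIC)[:,:,::-1])
E
```

```text
[ 0.52767502 -0.08832232  0.05876215] [ 0.25821787  1.28672969 -0.2040568 ]
front edge [[ 0.54689202 -0.09230077  0.054     ]] left/right edge [[0.5190103934529794, -0.04535276199789276, 0.05399999999999999], [0.5021321567357596, -0.12483774278125973, 0.05399999999999999]]
in tool [[19.6, -0.1, 4.8], [-17.4, -40.2, 4.8], [-17.4, 41.0, 4.7]]
fingers pts tool [[11.4, -38.1, -20.9], [9.9, -34.8, -28.4], [34.6, -22.2, -98.1], [10.6, 38.9, -19.3], [33.6, 20.9, -100.9], [32.3, 0.2, -100.8]]
```

View pics/t2.png

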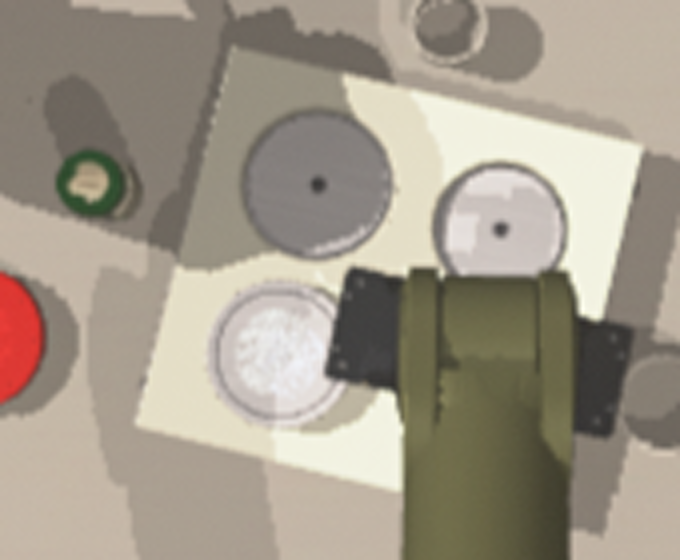

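```bash
python3 - <<'E'
from h import *
c=cam("wrist");X=c["T_tool_cam"];print(X.round(4).tolist())
I=np.linalg.inv(X)
for p in([.0095,.035,.017],[-.0095,.035,.017],[.0095,.050,.017],[.0095,.035,-.03],[.0095,-.035,.017],[.0095,-.035,0]):
    q=I[:3,:3]@p+I[:3,3];q=c["mtx"]@q;print(p,(q[:2]/q[2]).round(0))
P=pts(c);T,o=pose();Q=(P-T[:3,3])@T[:3,:3]*1000
for v in range(270,400,8): print(v,[Q[v,u].round(0).tolist() for u in(215,232,242,320)])
E
```

```text
[[-0.0006, -0.9595, -0.2816, 0.0781], [1.0, -0.0005, -0.0005, 0.0004], [0.0003, -0.2816, 0.9595, -0.1761], [0.0, 0.0, 0.0, 1.0]]
[0.0095, 0.035, 0.017] [384. 264.]
[-0.0095, 0.035, 0.017] [382. 296.]
[0.0095, 0.05, 0.017] [411. 264.]
[0.0095, 0.035, -0.03] [401. 301.]
[0.0095, -0.035, 0.017] [257. 264.]
[0.0095, -0.035, 0] [251. 275.]
270 [[4.0, -61.0, 25.0], [4.0, -51.0, 24.0], [4.0, -45.0, 24.0], [11.0, -0.0, 5.0]]
278 [[-2.0, -61.0, 25.0], [-1.0, -51.0, 24.0], [-1.0, -45.0, 24.0], [7.0, -0.0, 4.0]]
286 [[-6.0, -61.0, 24.0], [12.0, -40.0, -19.0], [10.0, -37.0, -15.0], [2.0, -0.0, 4.0]]
294 [[-11.0, -62.0, 24.0], [10.0, -39.0, -24.0], [11.0, -35.0, -25.0], [-3.0, -0.0, 5.0]]
302 [[12.0, -44.0, -36.0], [10.0, -37.0, -33.0], [7.0, -35.0, -25.0], [-7.0, -0.0, 3.0]]
310 [[12.0, -42.0, -43.0], [11.0, -35.0, -41.0], [4.0, -35.0, -27.0], [-11.0, -0.0, 3.0]]
318 [[12.0, -40.0, -50.0], [8.0, -35.0, -42.0], [0.0, -35.0, -27.0], [-17.0, -0.0, 5.0]]
326 [[11.0, -39.0, -53.0], [5.0, -35.0, -42.0], [-3.0, -35.0, -29.0], [-21.0, -0.0, 3.0]]
334 [[34.0, -24.0, -99.0], [34.0, -20.0, -99.0], [34.0, -18.0, -99.0], [33.0, 0.0, -98.0]]
342 [[32.0, -24.0, -100.0], [32.0, -20.0, -100.0], [33.0, -18.0, -102.0], [33.0, 0.0, -101.0]]
350 [[31.0, -24.0, -101.0], [30.0, -20.0, -101.0], [31.0, -18.0, -102.0], [30.0, 0.0, -100.0]]
358 [[29.0, -24.0, -101.0], [29.0, -20.0, -102.0], [29.0, -18.0, -101.0], [30.0, 0.0, -103.0]]
366 [[0.0, -37.0, -63.0], [-61.0, -56.0, 25.0], [-61.0, -49.0, 25.0], [-46.0, -0.0, 4.0]]
374 [[-3.0, -37.0, -63.0], [-66.0, -56.0, 24.0], [-66.0, -49.0, 24.0], [-51.0, -0.0, 4.0]]
382 [[-6.0, -37.0, -63.0], [-73.0, -56.0, 25.0], [-72.0, -50.0, 24.0], [-57.0, -0.0, 5.0]]
390 [[-78.0, -67.0, 24.0], [-78.0, -57.0, 25.0], [-78.0, -50.0, 25.0], [-62.0, -0.0, 4.0]]
398 [[-85.0, -68.0, 26.0], [-83.0, -57.0, 24.0], [-84.0, -51.0, 25.0], [25.0, 0.0, -110.0]]
```

The fingers visibly end about 15 mm behind the reported TCP rather than 17 mm ahead of it: rows 286–294, tool z ≈ -15 to -20. So they passed over the die without touching it. I back off and find the real tip height by touching the board gently.

```bash
python3 -m jog '[[0.8,-0.4,0,0,0],[0.8,-0.4,0,0,0],[0.8,-0.4,0,0,0],[0.8,-0.4,0,0,0],[0.8,-0.4,0,0,0],[0.8,-0.4,0,0,0],[0.8,-0.4,0,0,0],[0.8,-0.4,0,0,0],[0.8,-0.4,0,0,0],[0.8,-0.4,0,0,0],[0.8,-0.35,0,0,0],[0.8,0,0,0,0]]'
python3 -m jog '[[0.8,0,0,0.3,0],[0.8,0,0,0.3,0],[0.8,0,0,0.1,0],[0.8,0,0,0,0]]'
python3 - <<'E'
from h import *
c=cam("wrist");T,o=pose();P=pts(c);Q=(P-T[:3,3])@T[:3,:3]*1000
k=(abs(abs(Q[...,1])-40)<12)&(abs(Q[...,0])<14)&(P[...,2]>.038)&(Q[...,2]>-60)
print(o["tool_pos"],o["force"],"finger z max pct",np.percentile(Q[k][:,2],[50,90,97,99.5]).round(1))
for v in range(262,300,4): print(v,[Q[v,u].round(0).tolist() for u in(232,240,245)])
E
```

```text
time_s: 6.62
tool_pos: [0.4403, -0.0701, 0.0587]
tool_rot: [180.0, 0.1, -12.0]
force: [0.1, -0.3, -0.5]
grip_width: 0.0697
grasp_force: 0.0
time_s: 6.95
tool_pos: [0.4414, -0.0701, 0.0438]
tool_rot: [-180.0, 0.1, -12.0]
force: [-0.5, 0.2, 0.3]
grip_width: 0.0691
grasp_force: 0.0
[ 0.44165464 -0.07006513  0.04419529] [ 0.51943936 -1.32097893 -0.42216841] finger z max pct [-37.5 -18.9 -15.3 -13.7]
262 [[13.0, -47.0, 10.0], [13.0, -43.0, 10.0], [13.0, -40.0, 11.0]]
266 [[11.0, -47.0, 10.0], [11.0, -42.0, 9.0], [11.0, -40.0, 10.0]]
270 [[9.0, -47.0, 10.0], [8.0, -43.0, 10.0], [8.0, -40.0, 11.0]]
274 [[6.0, -47.0, 10.0], [7.0, -43.0, 9.0], [6.0, -40.0, 10.0]]
278 [[4.0, -47.0, 10.0], [4.0, -43.0, 9.0], [4.0, -40.0, 10.0]]
282 [[12.0, -41.0, -14.0], [2.0, -43.0, 10.0], [1.0, -41.0, 10.0]]
286 [[11.0, -40.0, -18.0], [10.0, -37.0, -15.0], [10.0, -35.0, -15.0]]
290 [[11.0, -40.0, -21.0], [10.0, -36.0, -20.0], [9.0, -35.0, -17.0]]
294 [[10.0, -39.0, -24.0], [11.0, -35.0, -25.0], [8.0, -34.0, -19.0]]
298 [[10.0, -38.0, -29.0], [10.0, -35.0, -29.0], [6.0, -35.0, -19.0]]
```

```bash
python3 -m jog '[[0.8,0,0,0.2,0],[0.8,0,0,0.2,0],[0.8,0,0,0.2,0],[0.8,0,0,0.2,0],[0.8,0,0,0.1,0],[0.8,0,0,0,0]]'
python3 - <<'E'
from h import *
c=cam("wrist");T,o=pose();P=pts(c);Q=(P-T[:3,3])@T[:3,:3]*1000
for v in range(274,298,4): print(v,[(Q[v,u].round(0).tolist(),round(P[v,u,2],3)) for u in(232,240,245)])
E
```

```text
time_s: 7.5
tool_pos: [0.4413, -0.0701, 0.0262]
tool_rot: [-180.0, 0.1, -12.0]
force: [-0.5, 0.5, -0.6]
grip_width: 0.0693
grasp_force: 0.0
274 [([13.0, -43.0, -7.0], np.float64(0.034)), ([13.0, -39.0, -9.0], np.float64(0.035)), ([13.0, -37.0, -7.0], np.float64(0.034))]
278 [([11.0, -43.0, -8.0], np.float64(0.035)), ([11.0, -39.0, -8.0], np.float64(0.035)), ([10.0, -37.0, -6.0], np.float64(0.033))]
282 [([12.0, -41.0, -15.0], np.float64(0.041)), ([9.0, -39.0, -7.0], np.float64(0.034)), ([9.0, -37.0, -8.0], np.float64(0.035))]
286 [([11.0, -40.0, -18.0], np.float64(0.045)), ([10.0, -38.0, -15.0], np.float64(0.041)), ([10.0, -35.0, -16.0], np.float64(0.042))]
290 [([11.0, -39.0, -23.0], np.float64(0.049)), ([10.0, -37.0, -19.0], np.float64(0.046)), ([9.0, -35.0, -17.0], np.float64(0.044))]
294 [([10.0, -39.0, -24.0], np.float64(0.05)), ([10.0, -36.0, -24.0], np.float64(0.051)), ([7.0, -35.0, -18.0], np.float64(0.044))]
```

The tips are now about 6 mm above the board, so I push.

```bash
python3 -m jog '[[0.8,0.3,0,0,0],[0.8,0.3,0,0,0],[0.8,0.3,0,0,0],[0.8,0.3,0,0,0],[0.8,0.3,0,0,0],[0.8,0.3,0,0,0],[0.8,0.3,0,0,0],[0.8,0.3,0,0,0],[0.8,0.3,0,0,0],[0.8,0.3,0,0,0],[0.8,0.3,0,0,0],[0.8,0.3,0,0,0]]'
cat >> h.py <<'E'
def look(tag=None,row=20):
    c=cam("wrist");T,o=pose();P=pts(c);Q=(P-T[:3,3])@T[:3,:3]*1000
    if tag: cv2.imwrite(f"pics/{tag}.png",c["color"][:,:,::-1])
    print("pos",o["tool_pos"].round(4),"F",o["force"].round(1))
    k=((P[...,2]>.038)&(P[...,2]<.075)).astype(np.uint8); k[280:]=0; k[:,:180]=0;k[:,470:]=0
    n,l,s,_=cv2.connectedComponentsWithStats(k)
    for i in range(1,n):
        if s[i,4]>300:
            m=l==i; A=np.c_[P[m][:,:2],np.ones(m.sum())]; f=np.linalg.lstsq(A,P[m][:,2],rcond=None)[0]
            y=Q[m]; print("blob",s[i,4],"tool x max",np.percentile(y[:,0],99.5).round(1),"tool y range",np.percentile(y[:,1],[.5,99.5]).round(1),"z med",np.median(P[m][:,2]).round(4),"slope",f[:2].round(3))
    return c,P,Q,T
E
python3 -c "
from h import *
look('w3')"
```

```text
time_s: 8.55
tool_pos: [0.5129, -0.0853, 0.0268]
tool_rot: [180.0, 0.0, -12.0]
force: [-3.3, 1.2, 0.9]
grip_width: 0.0694
grasp_force: 1.8
pos [ 0.5144 -0.0856  0.027 ] F [ 0.8 -0.3 -0.9]
blob 31281 tool x max 83.4 tool y range [-43.8  44.2] z med 0.0546 slope [-0.004  0.001]
```

View pics/w3.png

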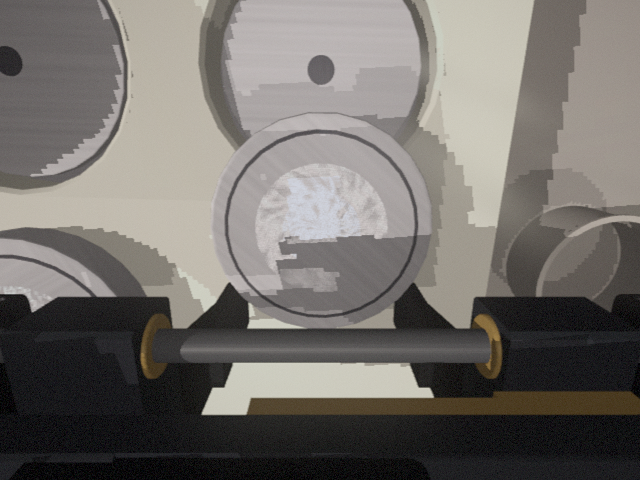

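The die is seated on both fingers, centred at (322,220). The small pocket lies straight ahead, with its hub at (320,69). I continue.

```bash
python3 -c "
from h import *
c=cam('wrist');T,o=pose();print((T[:3,:3].T@(ray(c,[320,69],.0245)-T[:3,3]).T).T*1000)"
python3 -m jog '[[0.8,0.3,0,0,0],[0.8,0.3,0,0,0],[0.8,0.3,0,0,0],[0.8,0.3,0,0,0],[0.8,0.3,0,0,0],[0.8,0.3,0,0,0],[0.8,0.3,0,0,0],[0.8,0.2,0,0,0],[0.8,0,0,0,0]]'
python3 -c "
from h import *
look('w4')"
```

```text
[[1.06292236e+02 2.74941082e-02 2.67484694e+00]]
time_s: 9.4
tool_pos: [0.5587, -0.095, 0.0271]
tool_rot: [-180.0, -0.1, -12.0]
force: [-0.6, -0.6, 0.8]
grip_width: 0.0697
grasp_force: 0.6
pos [ 0.5584 -0.0949  0.027 ] F [0.7 0.3 0.2]
blob 31333 tool x max 85.6 tool y range [-43.8  44.2] z med 0.0544 slope [-0.02   0.005]
```

```bash
python3 -m jog '[[0.8,0.2,0,0,0],[0.8,0.2,0,0,0],[0.8,0.2,0,0,0],[0.8,0.15,0,0,0],[0.8,0.15,0,0,0],[0.8,0,0,0,0]]'
python3 -c "
from h import *
look('w5')"
python3 -m jog '[[0.8,0.1,0,0,0],[0.8,0.1,0,0,0],[0.8,0,0,0,0]]'
python3 -c "
from h import *
look('w6')"
```

```text
time_s: 9.95
tool_pos: [0.5758, -0.0986, 0.0269]
tool_rot: [-180.0, -0.1, -12.0]
force: [-0.7, 0.2, 0.3]
grip_width: 0.0696
grasp_force: 0.1
pos [ 0.5756 -0.0986  0.027 ] F [0.1 0.3 1.1]
blob 29473 tool x max 85.5 tool y range [-43.8  44.3] z med 0.0456 slope [-0.004  0.001]
time_s: 10.25
tool_pos: [0.5788, -0.0993, 0.0268]
tool_rot: [180.0, 0.0, -12.0]
force: [-0.5, 1.2, 0.8]
grip_width: 0.0698
grasp_force: 0.9
pos [ 0.5787 -0.0992  0.0268] F [-1.5  0.7  1.3]
blob 29271 tool x max 84.9 tool y range [-43.8  44.3] z med 0.0456 slope [-0.004  0.001]
```

The small die dropped flat onto its pad, with its top at 45 mm. Next I back off, rise, close the fingers and move over its centre to press.

```bash
python3 -m jog '[[0.8,-0.5,0,0,0],[0.8,0,0,-0.5,0],[0.5,0,0,-0.8,0],[0,0,0,-0.7,0],[0,0.6,0,0,0],[0,0.6,0,0,0],[0,0.6,0,0,0],[0,0.6,0,0,0],[0,0.1,0,0,0],[0,0,0,0,0],[0,0,0,0,0]]' 10
python3 - <<'E'
from h import *
c,P,Q,T=look('w7')
k=(abs(Q[...,1])<15)&(abs(Q[...,0])<14)&(P[...,2]>.05)&(Q[...,2]>-60);k[340:]=0
print("tip z pct",np.percentile(Q[k][:,2],[50,90,97,99.5]).round(1),"x",np.percentile(Q[k][:,0],[1,99]),"y",np.percentile(Q[k][:,1],[1,99]))
E
```

```text
time_s: 11.22
tool_pos: [0.6175, -0.1074, 0.0671]
tool_rot: [180.0, 0.0, -12.0]
force: [0.3, -0.2, -0.3]
grip_width: 0.0179
grasp_force: 0.0
pos [ 0.6173 -0.1074  0.0671] F [-0.4  0.3 -0.2]
blob 11147 tool x max 46.6 tool y range [-43.9  44.4] z med 0.0456 slope [-0.017  0.004]
tip z pct [-36.8 -18.6 -15.4 -14. ] x [-4.81882142 12.40508199] y [-14.82849352  14.82695849]
```

View pics/w7.png

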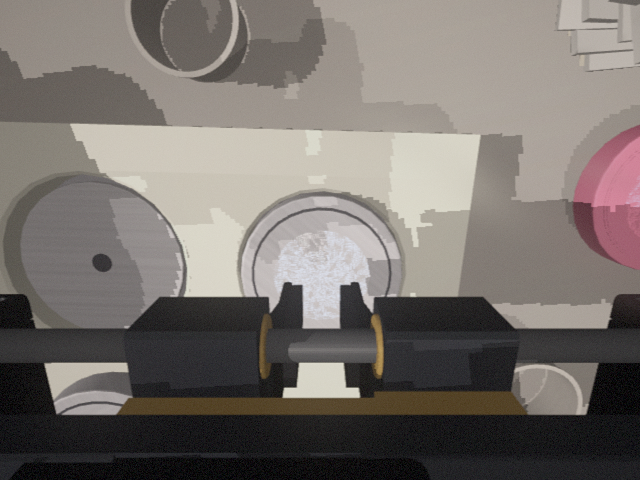

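The small die is seated at (322,265), right under the closing fingers. I lower to just above it, then press in small steps.

```bash
python3 -m jog '[[0,0,0,0.5,0],[0,0,0,0.5,0],[0,0,0,0.4,0],[0,0,0,0.2,0],[0,0,0,0.05,0],[0,0,0,0.05,0],[0,0,0,0.05,0],[0,0,0,0,0]]' 10
python3 -m jog '[[0,0,0,0.05,0],[0,0,0,0.05,0],[0,0,0,0,0]]'
python3 -m jog '[[0,0,0,0.05,0],[0,0,0,0.05,0],[0,0,0,0,0]]'
```

```text
time_s: 11.93
tool_pos: [0.6182, -0.1076, 0.032]
tool_rot: [180.0, -0.0, -12.0]
force: [0.7, -0.8, 0.7]
grip_width: 0.0006
grasp_force: 0.0
time_s: 12.18
tool_pos: [0.6185, -0.1076, 0.0307]
tool_rot: [180.0, -0.1, -12.0]
force: [-2.2, 0.8, 4.7]
grip_width: 0.0003
grasp_force: 2.3
time_s: 12.43
tool_pos: [0.6184, -0.1076, 0.0284]
tool_rot: [180.0, -0.1, -12.0]
force: [-0.5, 0.1, 3.8]
grip_width: 0.0003
grasp_force: 2.2
```

```bash
for i in 1; do :; done
python3 -m jog '[[0,0,0,0.05,0],[0,0,0,0.05,0],[0,0,0,0.05,0],[0,0,0,0,0]]' | grep -E 'pos|force'
python3 -m jog '[[0,0,0,0.05,0],[0,0,0,0.05,0],[0,0,0,0.05,0],[0,0,0,0,0]]'| grep -E 'pos|force'
python3 -m jog '[[0,0,0,0.05,0],[0,0,0,0.05,0],[0,0,0,0,0]]'| grep -E 'pos|force'
```

```text
tool_pos: [0.6184, -0.1076, 0.0252]
force: [-0.1, 0.6, 3.2]
grasp_force: 2.1
tool_pos: [0.6184, -0.1076, 0.0221]
force: [-0.4, -0.8, 3.8]
grasp_force: 2.0
tool_pos: [0.6185, -0.1076, 0.0208]
force: [-1.3, 1.2, 7.7]
grasp_force: 3.9
```

```bash

python3 -m jog '[[0,0,0,0.05,0],[0,0,0,0,0]]'| grep -E 'pos|force'
python3 -m jog '[[0,0,0,0.05,0],[0,0,0,0,0],[0,0,0,0,0]]'| grep -E 'pos|force'
python3 -m jog '[[0,0,0,0.05,0],[0,0,0,0,0],[0,0,0,0,0]]'| grep -E 'pos|force'
python3 -c "
from h import *
c,P,Q,T=look()
m=lambda a:np.median(a).round(4)
print('die z by y',[m(P[255:275,u-5:u+5,2]) for u in(260,290,320,350,385)],'front',m(P[205:215,310:330,2]),'board',m(P[150:170,300:340,2]))"
```

```text
tool_pos: [0.6185, -0.1076, 0.0207]
force: [-4.4, 0.2, 12.9]
grasp_force: 6.4
tool_pos: [0.6185, -0.1076, 0.0206]
force: [-6.2, 0.1, 19.3]
grasp_force: 8.9
tool_pos: [0.6186, -0.1076, 0.0206]
force: [-7.3, 1.2, 23.0]
grasp_force: 11.4
pos [ 0.6186 -0.1077  0.0205] F [-7.3  0.3 21.9]
die z by y [np.float64(0.0346), np.float64(0.0345), np.float64(0.0346), np.float64(0.0346), np.float64(0.0346)] front 0.0334 board 0.0343
```

The small die is flush: 34.6 mm against the board's 34.3 mm, bottomed at 22 N. Now I rise and go behind the large die.

```bash
python3 -m jog '[[0,0,0,-0.4,0],[0,0,0,-0.8,0],[0,0,0,-0.8,0],[0.2,0,0,-0.8,-0.024]]'|grep -E 'pos|force'
python3 -m jog '[[0.8,-0.9,-0.68,0,0],[0.8,-0.9,-0.68,0,0],[0.8,-0.9,-0.68,0,0],[0.8,-0.9,-0.68,0,0],[0.8,-0.9,-0.68,0,0],[0.8,-0.9,-0.68,0,0],[0.8,-0.9,-0.68,0,0],[0.8,-0.9,-0.68,0,0],[0.8,-0.9,-0.68,0,0],[0.8,-0.9,-0.68,0,0],[0.8,-0.1,0,0,0],[0.8,0,0,0,0]]'
python3 - <<'E'
from h import *
c,P,Q,T=look('w8')
k=((P[...,2]>.048)&(P[...,2]<.062)).astype(np.uint8);k[290:]=0
n,l,s,_=cv2.connectedComponentsWithStats(k);i=1+s[1:,4].argmax();ct=max(cv2.findContours((l==i).astype(np.uint8),0,1)[0],key=len)[:,0]
w=ray(c,ct,.054);ctr,r=cv2.minEnclosingCircle(np.float32(w[:,:2]));print("die",ctr,r,(T[:3,:3].T@(np.r_[ctr,.054]-T[:3,3])*1000).round(1))
# pocket hub (dark spot)
g=cv2.cvtColor(c["color"],6);b=((g<75)&(P[...,2]>.015)&(P[...,2]<.034)).astype(np.uint8)
n,l,s,ce=cv2.connectedComponentsWithStats(b)
for i in range(1,n):
    if 60<s[i,4]<1500:print("dark",ce[i].round(0),s[i],(T[:3,:3].T@(ray(c,ce[i],.025)[0]-T[:3,3])*1000).round(1))
p=np.array([.6495,.0247,.034]);print("pocket expect",(T[:3,:3].T@(p-T[:3,3])*1000).round(1))
E
```

```text
tool_pos: [0.6172, -0.1075, 0.0725]
force: [0.4, -0.6, 0.0]
grasp_force: 0.0
time_s: 15.4
tool_pos: [0.4639, 0.0609, 0.0724]
tool_rot: [179.9, 0.0, -10.8]
force: [-0.3, -0.6, 0.9]
grip_width: 0.0688
grasp_force: 0.0
pos [0.4649 0.06   0.0726] F [ 1.4 -0.6 -0. ]
blob 32624 tool x max 112.0 tool y range [-51.   48.3] z med 0.0547 slope [-0.  0.]
die (0.5261409282684326, 0.049545444548130035) 0.05208294838666916 [62.1 -1.3 18.6]
dark [72. 18.] [  40    0   55   35 1024] [ 136.3 -133.3   47.6]
dark [582.  20.] [560  14  45  11 140] [135.7 139.   47.7]
pocket expect [188.   -0.2  38.7]
```

View pics/w8.png

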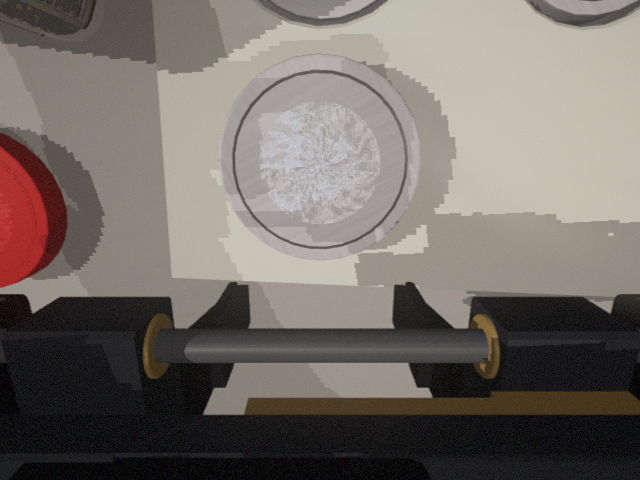

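The large die is at (320,157), square ahead of the fingers. I lower and push 140 mm in all, contact first.

```bash
python3 -m jog '[[0.8,0,-0.03,0.6,0],[0.8,0,0,0.6,0],[0.8,0,0,0.5,0],[0.8,0,0,0.4,0],[0.8,0,0,0.2,0],[0.8,0,0,0,0]]'|grep -E 'pos|force'
python3 -m jog '[[0.8,0.3,0,0,0],[0.8,0.3,0,0,0],[0.8,0.3,0,0,0],[0.8,0.3,0,0,0],[0.8,0.3,0,0,0],[0.8,0.3,0,0,0],[0.8,0.3,0,0,0],[0.8,0.3,0,0,0],[0.8,0.3,0,0,0],[0.8,0.3,0,0,0],[0.8,0.3,0,0,0],[0.8,0.3,0,0,0]]'|grep -E 'pos|force'
python3 - <<'E'
from h import *
c,P,Q,T=look('w9')
g=cv2.cvtColor(c["color"],6);b=((g<75)&(P[...,2]>.015)&(P[...,2]<.034)).astype(np.uint8)
n,l,s,ce=cv2.connectedComponentsWithStats(b)
for i in range(1,n):
    if 60<s[i,4]<1500:print("dark",ce[i].round(0),s[i],(T[:3,:3].T@(ray(c,ce[i],.025)[0]-T[:3,3])*1000).round(1))
p=np.array([.6495,.0247,.034]);print("pocket expect",(T[:3,:3].T@(p-T[:3,3])*1000).round(1))
E
```

```text
tool_pos: [0.4644, 0.0606, 0.0257]
force: [0.5, 0.0, 0.7]
grasp_force: 0.0
tool_pos: [0.5363, 0.0473, 0.0268]
force: [-3.7, 1.4, 3.3]
grasp_force: 2.2
pos [0.5379 0.0469 0.027 ] F [-0.1  0.9  1.1]
blob 44559 tool x max 97.6 tool y range [-49.5  49.8] z med 0.0547 slope [-0.003  0.001]
dark [322.  49.] [310  35  26  29 577] [111.9   0.7   2.2]
pocket expect [113.8   0.6  -6.8]
```

```bash
python3 -m jog '[[0.8,0.3,0.03,0,0],[0.8,0.3,0,0,0],[0.8,0.3,0,0,0],[0.8,0.3,0,0,0],[0.8,0.3,0,0,0],[0.8,0.3,0,0,0],[0.8,0.3,0,0,0],[0.8,0.2,0,0,0],[0.8,0,0,0,0]]'|grep -E 'pos|force'
python3 -m jog '[[0.8,0.2,0,0,0],[0.8,0.2,0,0,0],[0.8,0.2,0,0,0],[0.8,0.15,0,0,0],[0.8,0.15,0,0,0],[0.8,0,0,0,0]]'|grep -E 'pos|force'
python3 -c "
from h import *
look()"
python3 -m jog '[[0.8,0.1,0,0,0],[0.8,0.1,0,0,0],[0.8,0,0,0,0]]'|grep -E 'pos|force'
python3 -c "
from h import *
look('w10')"
```

```text
tool_pos: [0.5823, 0.0377, 0.027]
force: [-0.2, 0.2, 1.8]
grasp_force: 0.8
tool_pos: [0.5991, 0.0343, 0.0267]
force: [0.1, -0.5, 0.8]
grasp_force: 0.5
pos [0.599  0.0344 0.0268] F [0.3 0.1 0.6]
blob 41200 tool x max 99.3 tool y range [-49.4  49.9] z med 0.0454 slope [-0.002  0.001]
tool_pos: [0.6023, 0.0339, 0.0267]
force: [-3.1, 0.5, 0.3]
grasp_force: 1.1
pos [0.6023 0.0339 0.0268] F [-1.7  0.3 -0.2]
blob 41059 tool x max 99.0 tool y range [-49.4  49.9] z med 0.0454 slope [-0.003  0.001]
```

The large die dropped flat. Same pressing routine.

```bash
python3 -m jog '[[0.8,-0.6,0,0,0],[0.8,0,0,-0.5,0],[0.5,0,0,-0.8,0],[0,0,0,-0.7,0],[0,0.6,0,0,0],[0,0.6,0,0,0],[0,0.6,0,0,0],[0,0.6,0,0,0],[0,0.55,0,0,0],[0,0,0,0,0],[0,0,0,0,0],[0,0,0,0,0]]' 10 |grep -E 'pos|force'
python3 -c "
from h import *
look('w11')"
python3 -m jog '[[0,0,0,0.5,0],[0,0,0,0.5,0],[0,0,0,0.4,0],[0,0,0,0.2,0],[0,0,0,0.05,0],[0,0,0,0.05,0],[0,0,0,0.05,0],[0,0,0,0,0]]' |grep -E 'pos|force'
python3 -m jog '[[0,0,0,0.05,0],[0,0,0,0.05,0],[0,0,0,0,0]]'|grep -E 'pos|force'
python3 -m jog '[[0,0,0,0.05,0],[0,0,0,0.05,0],[0,0,0,0,0]]'|grep -E 'pos|force'
```

```text
tool_pos: [0.6484, 0.0253, 0.0672]
force: [-0.2, 0.7, -0.5]
grasp_force: 0.0
pos [0.6482 0.0253 0.0671] F [-0.5  0.1  0.9]
blob 14557 tool x max 53.5 tool y range [-49.6  50.3] z med 0.0454 slope [-0.011  0.003]
tool_pos: [0.6488, 0.0251, 0.032]
force: [0.3, 0.1, 0.5]
grasp_force: 0.0
tool_pos: [0.649, 0.025, 0.0306]
force: [-2.1, 0.2, 4.2]
grasp_force: 1.9
tool_pos: [0.649, 0.0251, 0.0281]
force: [-0.5, 0.0, 5.5]
grasp_force: 2.1
```

```bash

python3 -m jog '[[0,0,0,0.05,0],[0,0,0,0.05,0],[0,0,0,0.05,0],[0,0,0,0,0]]' | grep -E 'pos|force'
python3 -m jog '[[0,0,0,0.05,0],[0,0,0,0.05,0],[0,0,0,0.05,0],[0,0,0,0,0]]'| grep -E 'pos|force'
python3 -m jog '[[0,0,0,0.05,0],[0,0,0,0.05,0],[0,0,0,0,0]]'| grep -E 'pos|force'
python3 -m jog '[[0,0,0,0.05,0],[0,0,0,0,0]]'| grep -E 'pos|force'
python3 -m jog '[[0,0,0,0.05,0],[0,0,0,0,0],[0,0,0,0,0]]'| grep -E 'pos|force'
```

```text
tool_pos: [0.649, 0.0251, 0.0247]
force: [1.5, 1.2, 3.1]
grasp_force: 1.5
tool_pos: [0.649, 0.0251, 0.0217]
force: [1.3, 0.1, 3.4]
grasp_force: 1.5
tool_pos: [0.649, 0.025, 0.0207]
force: [0.7, 0.7, 8.5]
grasp_force: 4.2
tool_pos: [0.649, 0.0251, 0.0207]
force: [-1.8, 0.6, 13.3]
grasp_force: 6.6
tool_pos: [0.649, 0.0251, 0.0206]
force: [-4.3, -0.9, 18.4]
grasp_force: 9.0
```

Bottomed at the same height as the small die. I retreat straight up and back, then check both dies.

```bash
python3 -m jog '[[0,0,0,-0.4,0],[0,0,0,-0.8,0],[0,0,0,-0.9,0],[0,0,0,-0.9,0],[0,0,0,-0.9,0],[0,-0.8,0,-0.9,0],[0,-0.9,0.5,-0.9,0],[0,-0.9,0.6,-0.9,0],[0,-0.9,0.8,-0.5,0],[0,-0.9,0.8,0,0],[0,-0.9,0.8,0,0],[0,-0.9,0.5,0,0]]'
python3 -m jog '[[0,-0.3,0,0,0],[0,0,0,0,0],[0,0,0,0,0],[0,0,0,0,0]]'
python3 - <<'E'
from h import *
c=cam("wrist");P=pts(c);cv2.imwrite("pics/w12.png",c["color"][:,:,::-1])
Ci=np.linalg.inv(c["W"])
for n,p in(("L",(.6495,.0247)),("S",(.6184,-.1077)),("board",(.634,-.0415))):
    d=np.hypot(P[...,0]-p[0],P[...,1]-p[1]); m=(d<(.045 if n!="board" else .008))&(P[...,2]>.01)&(P[...,2]<.08)
    print(n,m.sum(),"z med",np.median(P[m][:,2]).round(4) if m.any() else None, "slope",np.linalg.lstsq(np.c_[P[m][:,:2]-p,np.ones(m.sum())],P[m][:,2],rcond=None)[0].round(4) if m.any() else 0)
t=cam("top");cv2.imwrite("pics/t3.png",cv2.resize(t["color"][170:340,170:400],None,fx=3,fy=3,interpolation=cv2.INTER_CUBIC)[:,:,::-1])
E
```

```text
time_s: 23.15
tool_pos: [0.5091, -0.032, 0.1587]
tool_rot: [179.9, 0.2, -11.0]
force: [0.9, -0.3, -0.3]
grip_width: 0.0003
grasp_force: 0.0
time_s: 23.48
tool_pos: [0.5065, -0.0282, 0.1596]
tool_rot: [-180.0, 0.0, -10.8]
force: [0.5, -0.3, -0.1]
grip_width: 0.0004
grasp_force: 0.0
L 12379 z med 0.0348 slope [0.0012 0.0012 0.0348]
S 12491 z med 0.0346 slope [-0.0001  0.0001  0.0346]
board 398 z med 0.0343 slope [ 0.0033 -0.0094  0.0343]
```

View pics/w12.png

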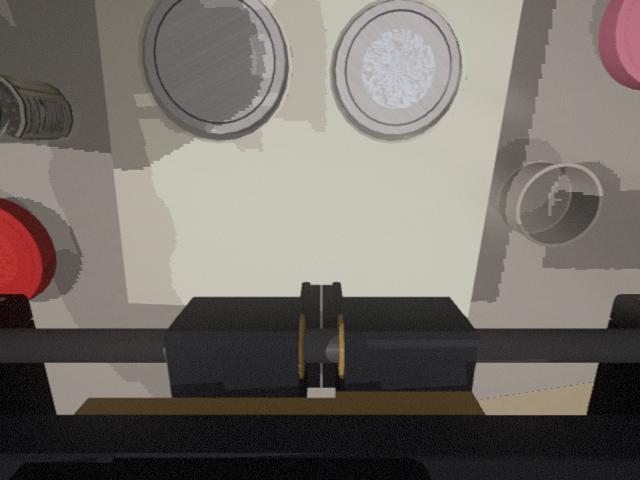

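Both dies sit in their pockets, the large at (217,65) and the small at (399,68). They are flush with the board (34.8 and 34.6 mm against 34.3 mm) and level. The jar and ring_big look undisturbed and the gripper is clear, so I hand in.

```bash
python3 -c "
from cell import env
print(env.sign_off())"
```

```text
the job is handed in; nothing more can be done
None
```

Both dies are in their own pockets, pressed flush and level with the board, and the job was handed in at about 24 s; no verdict came back. The real fingertips end about 14 mm behind the reported TCP, not 17 mm ahead as stated, so I corrected for that after a first pass missed the die.

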